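# Lift the baffle cover off a flotation cell with its T-key

## Robot

A 6-joint arm with a two-finger parallel gripper is mounted at the origin on the work surface. World frame = base frame: x ahead of the robot, y to its left, z up, the work surface at z = 0. Lengths are in mm, angles in rad, forces in N, time in s.
With the tool pointing down it reaches from about 400 to 925 mm from the base axis. Payload 12.5 kg.
Tool frame: the origin (TCP) lies at the very end of the fingers, on their centre line; the grasp point (between the pads) lies 19 mm behind it (env.grip_point_offset is the distance from the TCP to the grasp point, in mm); z points along the fingers, y is the direction in which the jaws open and shut (so a half turn about z gives the same grasp; the last joint's range is limited). The gripper opens to 95 mm and grips with 3 to 60 N. Pads are 20 mm wide; open, the fingers measure 119 mm over their backs; the gripper's body (75 mm by 180 mm) begins 59 mm behind the grasp point.
Start: joints at [-1.394, 0.491, 1.559, -0, 1.092, -0.106], TCP at [174.426, -600.185, 214.661] pointing down, gripper open.
Joint ranges: [-3.1, 3.1], [-0.84, 2.19], [0.05, 2.79], [-1.13, 4.28], [0.06, 2.93], [-2.69, 2.69]. Speed limits (rad/s): [2.22, 2.22, 2.79, 3.14, 3.14, 3.14].

## Interface

Orientations are given as [roll, pitch, yaw] about the fixed x, y, z axes, in that order (R = Rz(yaw) Ry(pitch) Rx(roll)).
In Python, from cell import env gives the robot as it stands.
- The arm moves only by the tool drive_tool, never from a script. Its argument "commands" is a list of rows, each an object of numbers: "dx", "dy", "dz": the shift along the world's x, y, z in mm; "yaw": the turn about the world's z in degrees. In form: [{"dx": .., "dy": .., "dz": .., "yaw": ..}, ...]. A call has 1 to 5 rows; each row shifts and turns the commanded pose from where the row before left it; what a row does not reach is not made up. A row lasts 1/12 s, in which the tool goes at most 41.7 mm and 7.16 degrees, less where a joint would pass 70% of its speed; a pose out of reach is approached as far as the arm can. A call with a gripper value outside its range is refused whole. "grip" is the opening, from 0 (shut) to 1 (fully open), set as the call begins (left out, the last holds). The fingers move at their own pace and stop on an object; the grip force is fixed at half the most. Time passes only in rows, so rows that do not move let the fingers close. It gives the time, the measured TCP pose, the force and the opening at its end, in the units of the state.
- env.state(): the state, without advancing time (a new reading comes with each control period).
- env.read_camera(name): name is "side" or "top"; returns the picture (480x640x3 uint8, red, green, blue); there is no depth.
- env.calibration(name): a dict with "intrinsics" (3x3 intrinsics, pixels), "rvec" (rotation vector, rad) and "tvec" (3), from world to camera coordinates, as OpenCV has them. Camera axes: x right, y down, z forward; pixel columns grow to the right and rows downward; lengths in mm; the calibration is good to about 2 mm. A picture is of the moment at which its call begins. calibration takes no time and is no camera call.
- env.job_done(): hands the job in, once; it reports no verdict.
Trained networks look in the newest picture that a camera, given by its name, has taken for a name from the list of things; names that differ only in an ending like _2 or _b are one class to them, and where a whole thing is asked for, a point or a joint stands for the part that bears it (a point fixed in the world has none). Each returns a list of dicts, best first, with "conf" (0 to 1); they miss things now and then, are a little off and sometimes report something else, mostly with a low value. They report only what shows in the picture. A call takes as long as a camera call. They do not tell look-alikes from the thing itself.
- env.trace(query, camera): "pixels" (480x640 bool, what is visible of it) and "pixel" ([column, row] in pixels, amid what is visible of it).
- env.place_of(query, camera): "pixel" ([column, row] in pixels: a listed point, or the origin of a listed thing).
The state is a dict: "t": time; "joints": joint angles; "qvel": joint speeds; "tau": joint torques, N m; "eef_pos": TCP position; "tcp_rot": TCP orientation; "ft_force": force on the tool from outside, world axes, zero at the start; "moment": the same for the moment, N m; "opening": opening from 0.0 (shut) to 1.0 (fully open).
Only numpy, scipy, OpenCV 4.12 (cv2) and the standard library are available. Lean on these libraries where they do the work, as an engineer would, in place of code of your own. Each camera call takes 0.05 s, during which the arm holds its last target.

## Task

Take the T-key out of its parking block, pass its foot down through the slot in the cover of the clear cell and give it a quarter turn so that it holds under the cover. Lift the cover out of the cell by the key alone, without the gripper touching the cover, and lower it until it stands flat inside the drain tray before you let go. Leave the key turned in the cover, and leave the beaker, the jar and the spanner where they are.

Things in the scene. Friction and masses are not known exactly. Their poses are not given: they have to be found in the camera images.
- key_grip (a point): Centre of the black grip bar of the loose, upright T-key: bar 80 long (x) x 16 thick (y) x 24 tall, pinched across y from above. Under it a steel shaft of 14 mm diameter and a round collar of 44 mm diameter, 6 thick, its underside 46 mm below this point. The key (0.14 to 0.28 kg) starts with the collar resting on the parking block, its foot in the block's slot: pull it straight up 30 mm or more.
- key_toe (a point): Centre of the key's foot, a steel crossbar parallel to the grip bar, straight below it: 52 long (x) x 14 wide (y) x 14 tall, from 58 to 72 mm below the grip centre, this point 65 mm below it; the lowest 4 mm are narrowed to 46 x 10 as a lead-in. Between collar and crossbar 12 mm of shaft are free. Same axes as the grip.
- holder: White plastic parking block for the key, fixed, 100 (x) x 70 (y) x 50 tall, with a slot 62 x 22 along its x. Origin: centre of its underside, on the bench.
- cover_slot (a point): Centre of the slot, at the top face of the loose grey plastic cover (0.28 to 0.46 kg). Plate 140 (x) x 120 (y) x 8 thick, horizontal; through slot 60 long (x) x 20 wide (y). Starts lying on the cell's rim, this point 88 mm above the bench. With the key's collar on the plate, the key has 4 mm of lift before its crossbar, turned across the slot, meets the plate's underside.
- tank_rim (a point): Centre of the open top of the clear cell under the cover: fixed box 130 (x) x 110 (y) x 80 tall, walls 5 mm, this point 80 mm above the bench. The fins leave it once the cover has risen 45 mm.
- tray_floor (a point): Centre of the inner floor, 5 mm above the bench, of the fixed aluminium drain tray: 190 (x) x 170 (y) outside, walls 5 thick, rim 14 mm above the bench. Empty. The cover fits standing on its fins at any yaw.
- cover: The same cover, origin 53 mm below the slot point, at the feet of two fins that hang under the plate: along x, 90 long, 6 thick, 45 tall, at y = -40 and +40 mm. It stands on them. Same axes as the slot.
- beaker: Clear plastic beaker, bystander, 72 mm diameter, 90 tall; origin at its base.
- jar: Amber jar with black lid, bystander, 64 mm diameter, 85 tall; origin at its base.
- spanner: Steel spanner lying on the bench, bystander, 160 long along its x.
There are look-alikes about, which are no part of the job. What is shaped like the part that bears key_grip but blue or red is not meant.

How it is judged:
By the outcome, as a careful person would: the job done as asked, in the order asked, and still so for the second after the job is handed in, with the robot touching nothing.
It also fails if it takes over 67 s, if anything falls off the work surface, if the arm or the gripper's body presses on something with over 40 N, if the wrist force passes 120 N, or if a joint passes its speed limit or range.

## Working session

There is one attempt and no reset: what is moved stays moved. The work goes in short steps, Python scripts to look and compute and a tool call to move; the robot and the scene stay as the last step left them, time stands still between calls to the robot, and variables do not carry over. Pictures are saved under pics/ and viewed, and the job is handed in when it is done.

Besides the shell and the picture viewer there is one more tool, called after ">>>" as name(argument=value, ...), one argument or row to a line, values as JSON. drive_tool: Moves the arm, as the interface text tells. Its arguments: {"type":"object","properties":{"commands":{"type":"array"},"grip":{"type":"number"}},"required":["commands"]}

```bash
ls; mkdir -p pics; cat > h.py <<'E'
import numpy as np, cv2
from cell import env
def cal(n):
    c=env.calibration(n); return np.array(c["intrinsics"],float),np.array(c["rvec"],float),np.array(c["tvec"],float)
def ray(n,p):
    K,r,t=cal(n); R=cv2.Rodrigues(r)[0]; d=R.T@np.linalg.inv(K)@np.array([p[0],p[1],1.]); return (-R.T@t.reshape(3)),d
def atz(n,p,z):
    o,d=ray(n,p); return o+d*(z-o[2])/d[2]
def proj(n,P):
    K,r,t=cal(n); return cv2.projectPoints(np.array(P,float).reshape(-1,1,3),r,t,K,None)[0].reshape(-1,2)
def snap(n,f):
    im=env.read_camera(n); cv2.imwrite('pics/'+f,im[:,:,::-1]); return im
E
python3 - <<'E'
from h import *
snap('top','t0.png'); snap('side','s0.png')
for c in ('top','side'):
    o,d=ray(c,(320,240)); print(c,o.round(),d.round(2))
for q in ['key_grip','holder','cover_slot','tank_rim','tray_floor','beaker','jar','spanner']:
    for c in ('top','side'):
        print(q,c,[(np.round(r['pixel']).tolist(),round(r['conf'],2)) for r in env.place_of(q,c)[:4]])
print(env.state())
E
```

```text
pics
top [ 467.   -4. 1179.] [ 0.11  0.   -0.99]
side [-11. 664. 815.] [ 0.54 -0.56 -0.62]
key_grip top [([330.0, 250.0], 0.94), ([358.0, 189.0], 0.72), ([394.0, 263.0], 0.66)]
key_grip side [([353.0, 236.0], 0.69), ([396.0, 228.0], 0.64), ([324.0, 213.0], 0.6)]
holder top [([331.0, 254.0], 0.95)]
holder side [([347.0, 271.0], 0.65), ([346.0, 259.0], 0.25), ([356.0, 218.0], 0.16)]
cover_slot top [([487.0, 295.0], 0.69), ([412.0, 196.0], 0.51)]
cover_slot side [([460.0, 206.0], 0.75)]
tank_rim top [([481.0, 298.0], 0.87), ([228.0, 198.0], 0.54)]
tank_rim side [([459.0, 205.0], 0.93), ([462.0, 206.0], 0.23)]
tray_floor top [([167.0, 292.0], 0.67)]
tray_floor side [([246.0, 383.0], 0.82), ([351.0, 238.0], 0.68), ([461.0, 206.0], 0.19)]
beaker top [([224.0, 194.0], 0.79)]
beaker side [([232.0, 303.0], 0.94)]
jar top [([410.0, 197.0], 0.71), ([332.0, 255.0], 0.47)]
jar side [([354.0, 216.0], 0.89)]
spanner top [([306.0, 165.0], 0.76), ([330.0, 253.0], 0.48)]
spanner side [([266.0, 243.0], 0.6)]
{'t': 0.9, 'joints': array([-1.39362275e+00,  4.90862311e-01,  1.55892356e+00,  1.87342406e-06,
        1.09167470e+00, -1.05620708e-01]), 'qvel': array([-0.0001167 , -0.00031484, -0.000531  ,  0.00070928, -0.00077704,
       -0.00014833]), 'tau': array([-1.43397097e-03, -6.12455392e+01, -2.58431339e+01,  6.92591839e-02,
        4.43225994e-02, -2.66905636e-05]), 'eef_pos': array([ 174.41196086, -600.18363196,  214.67624089]), 'tcp_rot': array([3.14146113e+00, 1.22713169e-05, 2.82793418e-01]), 'ft_force': array([-0.47691949, -0.03290054, -0.02512156]), 'moment': array([-0.0072397 , -0.01137347, -0.01340977]), 'opening': 1.0027437183554198}
```

View pics/t0.png

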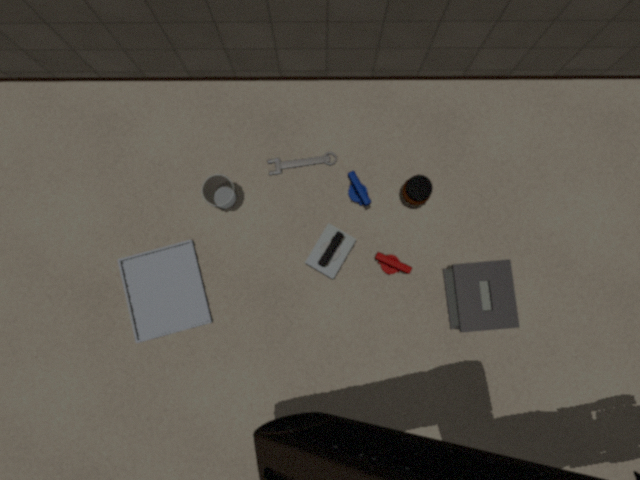

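View pics/s0.png

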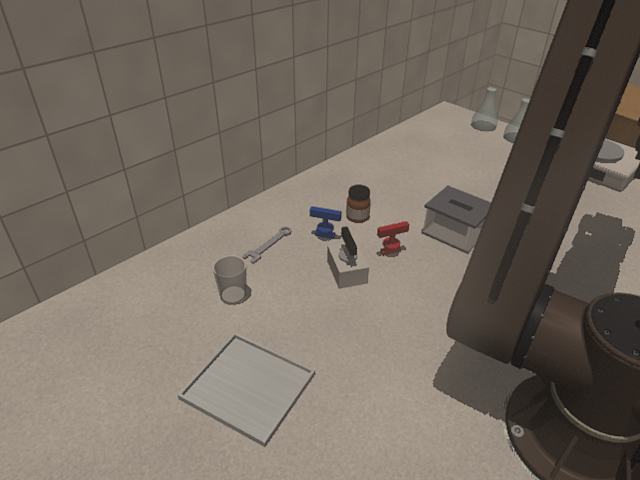

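The top view shows three T-keys: black at (330,250) in the white block, blue at (358,189) and red at (393,263). The black one fits: it has a black grip and sits in the white parking block. I'll measure it and confirm in a crop.

```bash
python3 - <<'E'
from h import *
im=env.read_camera('top'); ims=env.read_camera('side')
def rect(mask,z,cam='top'):
    ys,xs=np.nonzero(mask); 
    P=np.array([atz(cam,(x,y),z)[:2] for x,y in zip(xs,ys)],np.float32)
    return cv2.minAreaRect(P)
# own colour segmentations, top view
def show(name,m,z):
    n,l,s,c=cv2.connectedComponentsWithStats(m.astype(np.uint8)); k=1+np.argmax(s[1:,4]); print(name,'col',c[k].round(1),s[k,4],rect(l==k,z)); return l==k
g=im.astype(int).sum(2)
print('samples',im[250,330],im[295,485],im[280,465],im[265,320],im[290,165],im[300,490],im[300,451])
mk=np.zeros(g.shape,bool); mk[225:285,300:360]=True
show('key',mk&(g<120),100)
for q,z in [('key_grip',100),('holder',50),('cover',88),('cover_slot',88),('tray_floor',14)]:
    for r in env.trace(q,'top')[:3]:
        print(q,np.round(r['pixel']),round(r['conf'],2),r['pixels'].sum(),rect(r['pixels'],z) if r['pixels'].sum()>5 else '')
a=cv2.resize(im[215:295,290:410],None,fx=6.66,fy=6.66,interpolation=cv2.INTER_CUBIC)[:,:800]
cv2.imwrite('pics/k0.png',a[:,:,::-1])
a=cv2.resize(im[250:340,430:530],None,fx=6.5,fy=6.5,interpolation=cv2.INTER_CUBIC)
cv2.imwrite('pics/c0.png',a[:,:,::-1])
for n,p,z in [('key',(330,250),96),('slot',(487,295),88),('rim',(481,298),80),('tray',(167,292),5),('beaker',(224,194),0),('jar',(410,197),0),('holder',(331,254),0)]:
    print(n,atz('top',p,z).round(1))
for n,p,z in [('key',(353,236),96),('slot',(460,206),88),('tray',(246,383),5),('beaker',(232,303),0),('jar',(354,216),0),('holder',(347,271),0)]:
    print('side',n,atz('side',p,z).round(1))
E
```

```text
samples [23 19 23] [101 101  94] [68 67 68] [72 74 72] [115 117 122] [66 67 64] [70 70 67]
key col [330.8 249.1] 266 ((570.1477661132812, -26.351289749145508), (16.646865844726562, 75.61311340332031), 59.00384521484375)
key_grip [393. 264.] 0.91 514 ((538.1734008789062, -152.16375732421875), (79.21967315673828, 38.83274841308594), 63.07838821411133)
key_grip [328. 252.] 0.86 476 ((571.62255859375, -26.272890090942383), (39.96833038330078, 77.59339141845703), 79.671142578125)
key_grip [357. 193.] 0.69 499 ((694.8873291015625, -79.92427825927734), (80.31756591796875, 40.35231399536133), 33.40336608886719)
holder [335. 260.] 0.71 1083 ((572.2202758789062, -26.190628051757812), (70.86625671386719, 103.46045684814453), 60.1301383972168)Traceback (most recent call last):
  File "<stdin>", line 16, in <module>
  File "<stdin>", line 5, in rect
  File "h.py", line 8, in atz
    o,d=ray(n,p); return o+d*(z-o[2])/d[2]
        ~~~^^^^^
  File "h.py", line 6, in ray
    K,r,t=cal(n); R=cv2.Rodrigues(r)[0]; d=R.T@np.linalg.inv(K)@np.array([p[0],p[1],1.]); return (-R.T@t.reshape(3)),d
          ~~~^^^
  File "h.py", line 4, in cal
    c=env.calibration(n); return np.array(c["intrinsics"],float),np.array(c["rvec"],float),np.array(c["tvec"],float)
ValueError: time passes only in moves, steps and waits
```

```bash
python3 - <<'E'
s=open('h.py').read()
s=s.replace("def cal(n):","import functools\n@functools.lru_cache(None)\ndef cal(n):")
open('h.py','w').write(s)
E
python3 - <<'E'
from h import *
im=env.read_camera('top'); ims=env.read_camera('side')
np.save('top.npy',im);np.save('side.npy',ims)
def rect(mask,z,cam='top'):
    ys,xs=np.nonzero(mask); 
    P=np.array([atz(cam,(x,y),z)[:2] for x,y in zip(xs,ys)],np.float32)
    return np.round(np.hstack([np.array(v).ravel() for v in cv2.minAreaRect(P)]),1)
for q,z in [('cover',88),('tray_floor',14)]:
    for r in env.trace(q,'top')[:2]:
        print(q,np.round(r['pixel']),round(r['conf'],2),r['pixels'].sum(),rect(r['pixels'],z) if r['pixels'].sum()>5 else '')
g=im.astype(int).sum(2)
def box(m,x0,x1,y0,y1):
    o=np.zeros_like(m);o[y0:y1,x0:x1]=m[y0:y1,x0:x1]
    n,l,s,c=cv2.connectedComponentsWithStats(o.astype(np.uint8)); k=1+np.argmax(s[1:,4]); return l==k
m=box(g>250,476,496,275,316); print('slot',m.sum(),rect(m,88), np.argwhere(m).mean(0))
a=cv2.resize(im[215:295,290:410],None,fx=6.66,fy=6.66,interpolation=cv2.INTER_CUBIC)[:,:800]
cv2.imwrite('pics/k0.png',a[:,:,::-1])
a=cv2.resize(im[250:340,430:530],None,fx=6.5,fy=6.5,interpolation=cv2.INTER_CUBIC)
cv2.imwrite('pics/c0.png',a[:,:,::-1])
for n,p,z in [('key',(330,250),96),('slot',(487,295),88),('rim',(481,298),80),('tray',(167,292),5),('beaker',(224,194),0),('jar',(410,197),0),('holder',(331,254),0)]:
    print(n,atz('top',p,z).round(1))
for n,p,z in [('key',(353,236),96),('slot',(460,206),88),('tray',(246,383),5),('beaker',(232,303),0),('jar',(354,216),0),('holder',(347,271),0)]:
    print('side',n,atz('side',p,z).round(1))
E
```

```text
cover [490. 294.] 0.56 3829 [ 477.2 -343.2  140.8  123.3    4.6]
tray_floor [169. 293.] 0.73 6729 [488.6 339.4 190.9 173.2  15.2]
slot 233 [ 476.7 -341.6   58.2   17.1    4.8] [295.22746781 484.47639485]
key [568.9 -24.4  96. ]
slot [ 476.6 -346.7   88. ]
rim [ 470.5 -336.5   80. ]
tray [484. 337.   5.]
beaker [706.9 216.    0. ]
jar [ 699.1 -209.     0. ]
holder [568.9 -28.4   0. ]
side key [572.3 -47.7  96. ]
side slot [ 470.1 -339.2   88. ]
side tray [490.9 339.    5. ]
side beaker [679.2 226.4   0. ]
side jar [ 707.1 -211.     0. ]
side holder [570.5 -31.5   0. ]
```

View pics/k0.png

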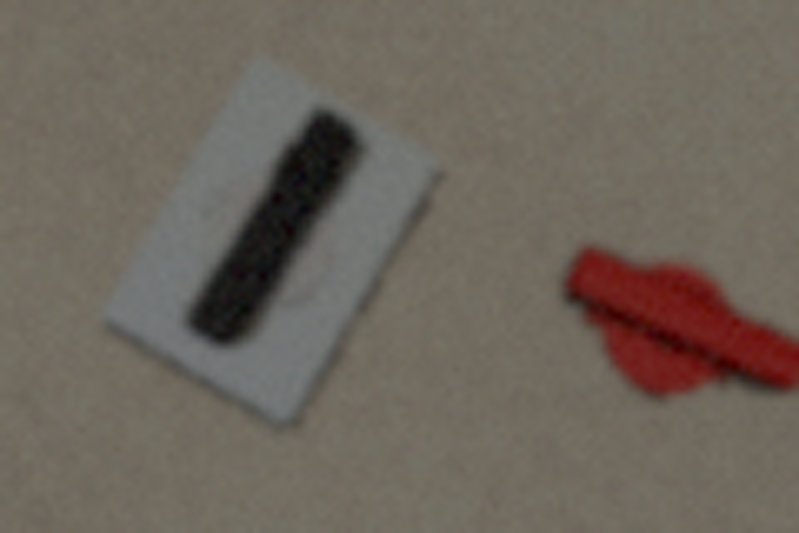

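View pics/c0.png

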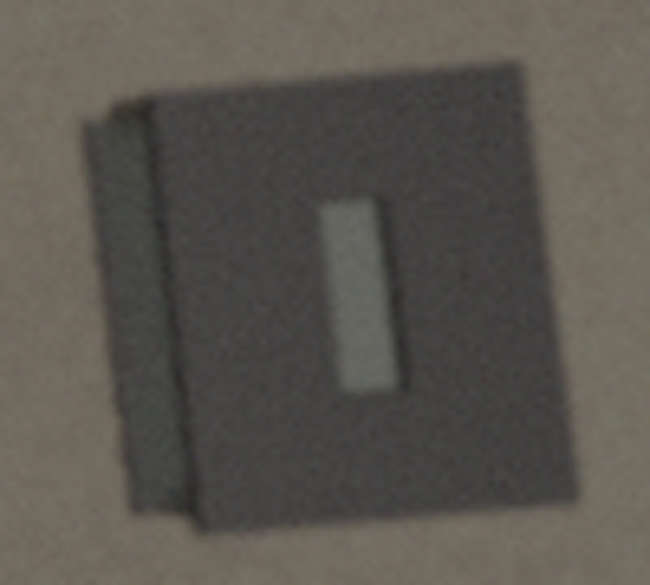

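The crop confirms the black T-key sitting in the white block (top view (330,250)); the red one stands free on its own. Key at about (569.5, -26), yaw -30°; slot at (476.6, -343), yaw 4.8°; tray at (488.6, 339.4), yaw 15.

>>> drive_tool(
  commands=[
    {"dx": 20,"dy": 28.7,"yaw": -2.3},
    {"dx": 20,"dy": 28.7,"yaw": -2.3},
    {"dx": 20,"dy": 28.7,"yaw": -2.3},
    {"dx": 20,"dy": 28.7,"yaw": -2.3},
    {"dx": 20,"dy": 28.7,"yaw": -2.3},
  ],
  grip=1,
)

```text
invalid input
```

>>> drive_tool(
  commands=[
    {"dx": 20,"dy": 28.7,"yaw": -2.3},
    {"dx": 20,"dy": 28.7,"yaw": -2.3},
    {"dx": 20,"dy": 28.7,"yaw": -2.3},
    {"dx": 20,"dy": 28.7,"yaw": -2.3},
    {"dx": 20,"dy": 28.7,"yaw": -2.3},
  ],
)

```text
invalid input
```

>>> drive_tool(
  commands=[
    {"dx": 20,"dy": 28.7,"yaw": -2.3},
    {"dx": 20,"dy": 28.7,"yaw": -2.3},
    {"dx": 20,"dy": 28.7,"yaw": -2.3},
    {"dx": 20,"dy": 28.7,"yaw": -2.3},
    {"dx": 20,"dy": 28.7,"yaw": -2.3},
  ],
)

```text
invalid input
```

>>> drive_tool(
  commands=[
    {"dx": 19,"dy": 28.7,"yaw": -2.3},
    {"dx": 19,"dy": 28.7,"yaw": -2.3},
    {"dx": 19,"dy": 28.7,"yaw": -2.3},
    {"dx": 19,"dy": 28.7,"yaw": -2.3},
    {"dx": 19,"dy": 28.7,"yaw": -2.3},
  ],
)

```text
invalid input
```

>>> drive_tool(
  commands=[
    {"dz": -20},
    {"dz": -20},
    {"dz": 0},
  ],
)

```text
invalid input
```

Maybe every field is required.

>>> drive_tool(
  commands=[
    {"dx": 20,"dy": 28.7,"dz": 0,"yaw": -2.3},
    {"dx": 20,"dy": 28.7,"dz": 0,"yaw": -2.3},
    {"dx": 20,"dy": 28.7,"dz": 0,"yaw": -2.3},
    {"dx": 20,"dy": 28.7,"dz": 0,"yaw": -2.3},
    {"dx": 20,"dy": 28.7,"dz": 0,"yaw": -2.3},
  ],
  grip=1,
)

```text
t: 1.77
eef_pos: [275.0, -455.3, 214.7]
tcp_rot: [3.141, -0.0, 0.08]
ft_force: [0.5, 0.6, -0.4]
opening: 1.001
```

>>> drive_tool(
  commands=[
    {"dx": 20,"dy": 28.7,"dz": 0,"yaw": -2.3},
    {"dx": 20,"dy": 28.7,"dz": 0,"yaw": -2.3},
    {"dx": 20,"dy": 28.7,"dz": 0,"yaw": -2.3},
    {"dx": 20,"dy": 28.7,"dz": 0,"yaw": -2.3},
    {"dx": 20,"dy": 28.7,"dz": 0,"yaw": -2.3},
  ],
)

```text
t: 2.18
eef_pos: [375.1, -311.7, 214.9]
tcp_rot: [3.141, -0.0, -0.121]
ft_force: [-0.2, -0.7, -1.3]
opening: 0.999
```

>>> drive_tool(
  commands=[
    {"dx": 20,"dy": 28.7,"dz": 0,"yaw": -2.3},
    {"dx": 20,"dy": 28.7,"dz": 0,"yaw": -2.3},
    {"dx": 20,"dy": 28.7,"dz": 0,"yaw": -2.3},
    {"dx": 20,"dy": 28.7,"dz": 0,"yaw": -2.3},
    {"dx": 20,"dy": 28.7,"dz": 0,"yaw": -2.3},
  ],
)

```text
t: 2.6
eef_pos: [475.2, -168.1, 214.9]
tcp_rot: [3.141, -0.0, -0.321]
ft_force: [0.7, -1.1, 0.1]
opening: 1.0
```

>>> drive_tool(
  commands=[
    {"dx": 19,"dy": 28.7,"dz": 0,"yaw": -2.3},
    {"dx": 19,"dy": 28.7,"dz": 0,"yaw": -2.3},
    {"dx": 19,"dy": 28.7,"dz": 0,"yaw": -2.3},
    {"dx": 19,"dy": 28.7,"dz": 0,"yaw": -2.3},
    {"dx": 19,"dy": 28.7,"dz": 0,"yaw": -2.3},
  ],
)

```text
t: 3.02
eef_pos: [570.2, -24.5, 214.8]
tcp_rot: [3.142, -0.0, -0.522]
ft_force: [0.5, 0.1, -0.1]
opening: 0.999
```

>>> drive_tool(
  commands=[
    {"dx": 0,"dy": 0,"dz": -25,"yaw": 0},
    {"dx": 0,"dy": 0,"dz": -25,"yaw": 0},
    {"dx": 0,"dy": 0,"dz": 0,"yaw": 0},
  ],
)

```text
t: 3.27
eef_pos: [567.7, -25.2, 160.9]
tcp_rot: [3.139, 0.006, -0.519]
ft_force: [-0.2, 0.1, -1.5]
opening: 1.005
```

>>> drive_tool(
  commands=[
    {"dx": 0,"dy": 0,"dz": -15,"yaw": 0},
    {"dx": 0,"dy": 0,"dz": 0,"yaw": 0},
    {"dx": 0,"dy": 0,"dz": 0,"yaw": 0},
  ],
)

```text
t: 3.52
eef_pos: [569.4, -26.5, 150.3]
tcp_rot: [3.141, 0.0, -0.52]
ft_force: [-0.1, -0.1, 0.6]
opening: 1.0
```

```bash
python3 - <<'E'
from h import *
im=env.read_camera('side')
a=cv2.resize(im[150:310,250:450],None,fx=3.75,fy=3.75,interpolation=cv2.INTER_CUBIC); cv2.imwrite('pics/s1.png',a[:,:,::-1])
s=env.state();print(s['eef_pos'],s['tcp_rot'])
E
```

```text
[569.75254231 -26.54647124 150.8343939 ] [-3.14140100e+00 -8.34791087e-04 -5.20520228e-01]
```

View pics/s1.png

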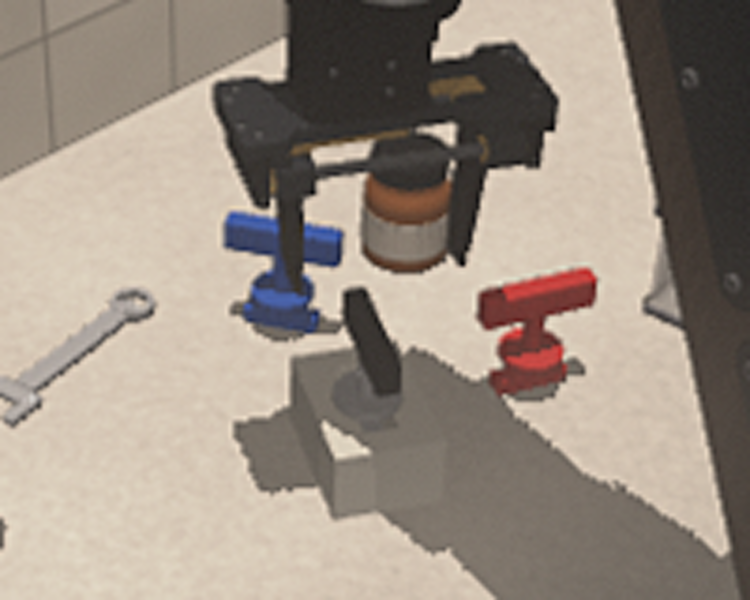

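The fingers straddle the black bar (side crop (370,340)), well aligned. Descend and grip.

>>> drive_tool(
  commands=[
    {"dx": 0,"dy": 0,"dz": -20,"yaw": 0},
    {"dx": 0,"dy": 0,"dz": -20,"yaw": 0},
    {"dx": 0,"dy": 0,"dz": -18,"yaw": 0},
    {"dx": 0,"dy": 0,"dz": -14,"yaw": 0},
    {"dx": 0,"dy": 0,"dz": 0,"yaw": 0},
  ],
)

```text
t: 3.98
eef_pos: [568.8, -26.4, 76.6]
tcp_rot: [3.141, 0.002, -0.521]
ft_force: [-0.9, 0.2, 0.1]
opening: 1.001
```

>>> drive_tool(
  commands=[
    {"dx": 0,"dy": 0,"dz": 0,"yaw": 0},
    {"dx": 0,"dy": 0,"dz": 0,"yaw": 0},
    {"dx": 0,"dy": 0,"dz": 0,"yaw": 0},
    {"dx": 0,"dy": 0,"dz": 0,"yaw": 0},
    {"dx": 0,"dy": 0,"dz": 0,"yaw": 0},
  ],
  grip=0,
)

```text
t: 4.4
eef_pos: [569.7, -26.2, 78.4]
tcp_rot: [-3.141, -0.001, -0.52]
ft_force: [-0.4, -0.1, -0.7]
opening: 0.709
```

>>> drive_tool(
  commands=[
    {"dx": 0,"dy": 0,"dz": 0,"yaw": 0},
    {"dx": 0,"dy": 0,"dz": 0,"yaw": 0},
    {"dx": 0,"dy": 0,"dz": 0,"yaw": 0},
    {"dx": 0,"dy": 0,"dz": 0,"yaw": 0},
    {"dx": 0,"dy": 0,"dz": 0,"yaw": 0},
  ],
  grip=0,
)

```text
t: 4.82
eef_pos: [569.4, -26.2, 77.6]
tcp_rot: [3.141, 0.0, -0.52]
ft_force: [-0.1, 0.4, 0.6]
opening: 0.359
```

>>> drive_tool(
  commands=[
    {"dx": 0,"dy": 0,"dz": 0,"yaw": 0},
    {"dx": 0,"dy": 0,"dz": 0,"yaw": 0},
    {"dx": 0,"dy": 0,"dz": 0,"yaw": 0},
    {"dx": 0,"dy": 0,"dz": 0,"yaw": 0},
    {"dx": 0,"dy": 0,"dz": 0,"yaw": 0},
  ],
)

```text
t: 5.23
eef_pos: [569.4, -26.2, 77.6]
tcp_rot: [3.141, 0.0, -0.52]
ft_force: [0.4, 0.2, -0.2]
opening: 0.165
```

>>> drive_tool(
  commands=[
    {"dx": 0,"dy": 0,"dz": 0,"yaw": 0},
    {"dx": 0,"dy": 0,"dz": 0,"yaw": 0},
  ],
)

```text
t: 5.4
eef_pos: [569.4, -26.2, 77.6]
tcp_rot: [3.141, 0.0, -0.52]
ft_force: [0.3, 0.7, 0.2]
opening: 0.166
```

>>> drive_tool(
  commands=[
    {"dx": 0,"dy": 0,"dz": 6,"yaw": 0},
    {"dx": 0,"dy": 0,"dz": 12,"yaw": 0},
    {"dx": 0,"dy": 0,"dz": 16,"yaw": 0},
    {"dx": 0,"dy": 0,"dz": 18,"yaw": 0},
    {"dx": 0,"dy": 0,"dz": 18,"yaw": 0},
  ],
)

```text
t: 5.82
eef_pos: [569.1, -26.1, 148.5]
tcp_rot: [3.141, 0.001, -0.52]
ft_force: [-0.2, -0.4, -3.0]
opening: 0.168
```

>>> drive_tool(
  commands=[
    {"dx": 0,"dy": 0,"dz": 18,"yaw": 0},
    {"dx": 0,"dy": 0,"dz": 18,"yaw": 0},
    {"dx": 0,"dy": 0,"dz": 12,"yaw": 0},
    {"dx": 0,"dy": 0,"dz": 0,"yaw": 0},
    {"dx": 0,"dy": 0,"dz": 0,"yaw": 0},
  ],
)

```text
t: 6.23
eef_pos: [569.3, -26.1, 195.9]
tcp_rot: [-3.141, -0.001, -0.52]
ft_force: [-0.0, 0.4, -3.3]
opening: 0.164
```

```bash
python3 - <<'E'
from h import *
im=env.read_camera('side')
a=cv2.resize(im[130:310,250:450],None,fx=3.3,fy=3.3,interpolation=cv2.INTER_CUBIC); cv2.imwrite('pics/s2.png',a[:,:,::-1])
s=env.state();print(s['eef_pos'],s['ft_force'])
E
```

```text
[568.98097322 -26.10854921 195.11249573] [-0.35749324  0.55150223 -2.25627422]
```

View pics/s2.png

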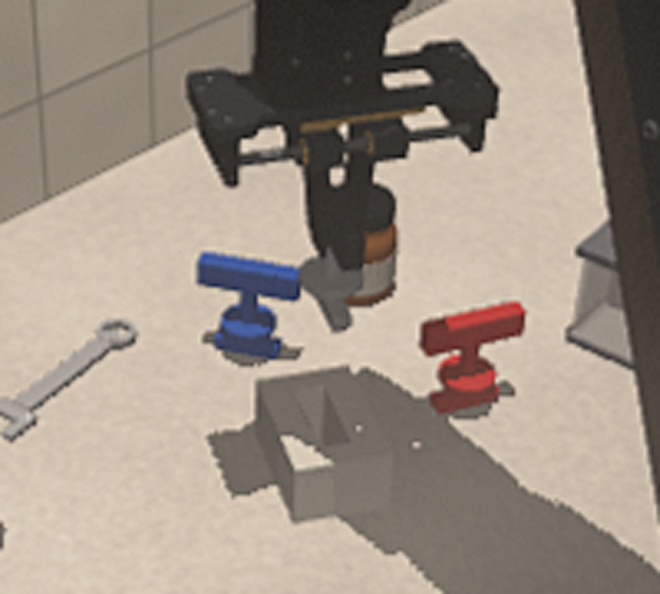

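Key (collar and foot at about (340,290) in the crop) hangs from the gripper and the block is empty. Move above the slot.

>>> drive_tool(
  commands=[
    {"dx": -5,"dy": -17,"dz": 0,"yaw": 3},
    {"dx": -9,"dy": -31,"dz": 0,"yaw": 3},
    {"dx": -9,"dy": -31,"dz": 0,"yaw": 3},
    {"dx": -9,"dy": -31,"dz": 0,"yaw": 3},
    {"dx": -9,"dy": -31,"dz": 0,"yaw": 3},
  ],
)

```text
t: 6.7
eef_pos: [527.4, -168.2, 194.4]
tcp_rot: [-3.141, 0.002, -0.255]
ft_force: [1.3, -0.1, -3.2]
opening: 0.169
```

>>> drive_tool(
  commands=[
    {"dx": -9,"dy": -31,"dz": 0,"yaw": 3},
    {"dx": -9,"dy": -31,"dz": 0,"yaw": 3},
    {"dx": -9,"dy": -31,"dz": 0,"yaw": 3},
    {"dx": -9,"dy": -31,"dz": 0,"yaw": 3},
    {"dx": -9,"dy": -31,"dz": 0,"yaw": 3},
  ],
)

```text
t: 7.12
eef_pos: [482.3, -323.4, 194.3]
tcp_rot: [-3.14, 0.002, 0.006]
ft_force: [0.8, -0.4, -2.6]
opening: 0.165
```

>>> drive_tool(
  commands=[
    {"dx": -6.8,"dy": -20.9,"dz": -15,"yaw": 4.6},
    {"dx": 0,"dy": 0,"dz": -18,"yaw": 0},
    {"dx": 0,"dy": 0,"dz": 0,"yaw": 0},
    {"dx": 0,"dy": 0,"dz": 0,"yaw": 0},
  ],
)

```text
t: 7.45
eef_pos: [476.0, -342.5, 161.2]
tcp_rot: [-3.139, 0.003, 0.083]
ft_force: [0.8, -0.3, -2.2]
opening: 0.165
```

```bash
python3 - <<'E'
from h import *
ims=env.read_camera('side'); im=env.read_camera('top')
np.save('side2.npy',ims);np.save('top2.npy',im)
a=cv2.resize(ims[110:270,380:580],None,fx=3.7,fy=3.7,interpolation=cv2.INTER_CUBIC); cv2.imwrite('pics/s3.png',a[:,:,::-1])
a=cv2.resize(im[230:350,410:570],None,fx=4.5,fy=4.5,interpolation=cv2.INTER_CUBIC); cv2.imwrite('pics/t3.png',a[:,:,::-1])
s=env.state();print(s['eef_pos'],s['tcp_rot'],s['ft_force'])
for q in ['key_toe','cover_slot','key_grip']:
  for c in ['side','top']: print(q,c,[(np.round(r['pixel'],1).tolist(),round(r['conf'],2)) for r in env.place_of(q,c)[:3]])
e=s['eef_pos'];print('exp toe',proj('side',[e+[0,0,-46.6]]),'grip',proj('side',[e+[0,0,18.4]]))
E
```

```text
[ 476.97483153 -342.56526492  162.95308626] [-3.14148600e+00  6.64380254e-05  8.40551829e-02] [ 1.26921486 -0.17070421 -2.86141967]
key_toe side [([391.3, 247.6], 0.71), ([325.7, 231.6], 0.56)]
key_toe top [([355.2, 194.6], 0.91), ([386.6, 265.1], 0.63)]
cover_slot side [([460.4, 205.5], 0.95)]
cover_slot top []
key_grip side [([327.3, 211.5], 0.94), ([393.6, 229.1], 0.58), ([232.8, 300.9], 0.39)]
key_grip top [([357.3, 187.8], 0.93), ([391.8, 266.0], 0.61)]
exp toe [[460.39870529 194.98524016]] grip [[465.23299492 172.49824415]]
```

View pics/s3.png

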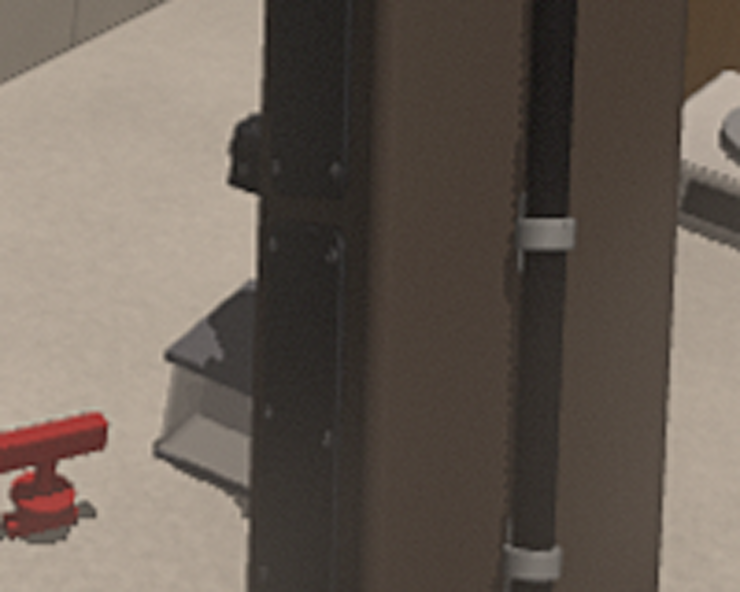

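View pics/t3.png

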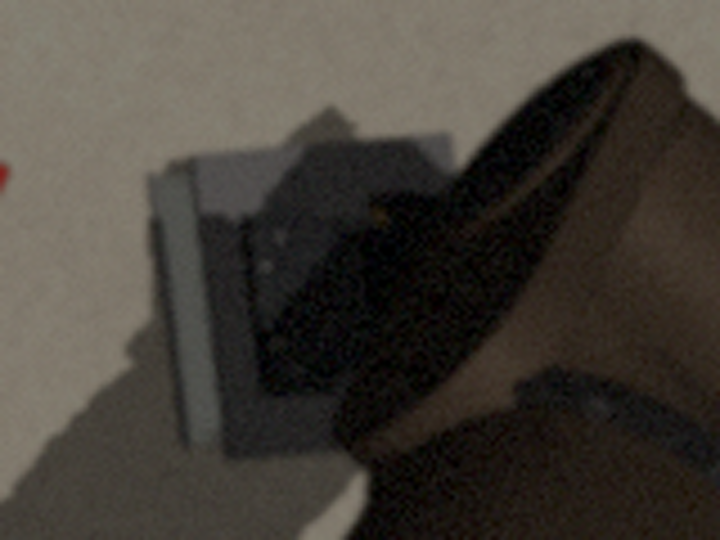

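The arm hides the slot from both cameras here. I'll check the estimate by overlaying the model outlines on the earlier clear pictures.

```bash
cat > ov.py <<'E'
from h import *
def rc(cx,cy,yaw,L,W,z):
    a=np.radians(yaw);R=np.array([[np.cos(a),-np.sin(a)],[np.sin(a),np.cos(a)]])
    p=np.array([[L,W],[-L,W],[-L,-W],[L,-W]])/2@R.T+[cx,cy]
    return np.c_[p,np.full(4,z)]
def ov(cam,im,polys,x0,y0,x1,y1,f,fn):
    a=cv2.resize(im[y0:y1,x0:x1],None,fx=f,fy=f,interpolation=cv2.INTER_CUBIC)[:,:,::-1].copy()
    a=cv2.convertScaleAbs(a,alpha=1.6)
    for P,c in polys:
        q=(proj(cam,P)-[x0,y0]+0.5)*f
        cv2.polylines(a,[np.round(q*8).astype(np.int32)],True,c,1,cv2.LINE_AA,3)
    cv2.imwrite('pics/'+fn,a)
E
python3 - <<'E'
from ov import *
t=np.load('top.npy');s=np.load('side.npy')
pl=[(rc(476.6,-343.1,4.8,60,20,88),(0,255,0)),(rc(476.6,-343.1,4.8,140,120,88),(0,255,255)),(rc(476.6,-343.1,4.8,130,110,0),(255,0,255))]
ov('top',t,pl,435,250,530,340,6.6,'oc_t.png'); ov('side',s,pl,410,175,510,255,7,'oc_s.png')
pk=[(rc(569.4,-26.2,-30,80,16,108),(0,255,0)),(rc(569.4,-26.2,-30,100,70,50),(0,255,255)),(rc(569.4,-26.2,-30,80,16,84),(255,0,255))]
ov('top',t,pk,295,215,365,285,8,'ok_t.png'); ov('side',s,pk,310,215,390,295,7.5,'ok_s.png')
a=[cv2.imread('pics/'+f) for f in ('oc_t.png','oc_s.png')];
def hs(fs,o):
    I=[cv2.resize(cv2.imread('pics/'+f),(400,int(400*cv2.imread('pics/'+f).shape[0]/cv2.imread('pics/'+f).shape[1]))) for f in fs]
E
```

```text
(no output)
```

View pics/oc_t.png

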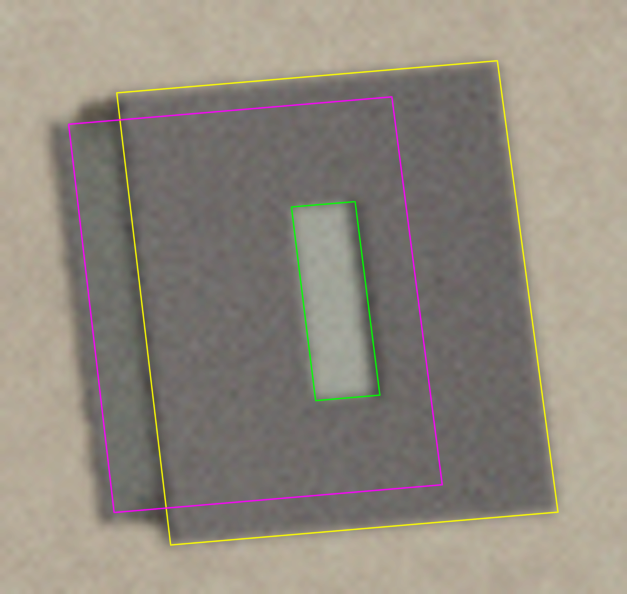

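View pics/oc_s.png

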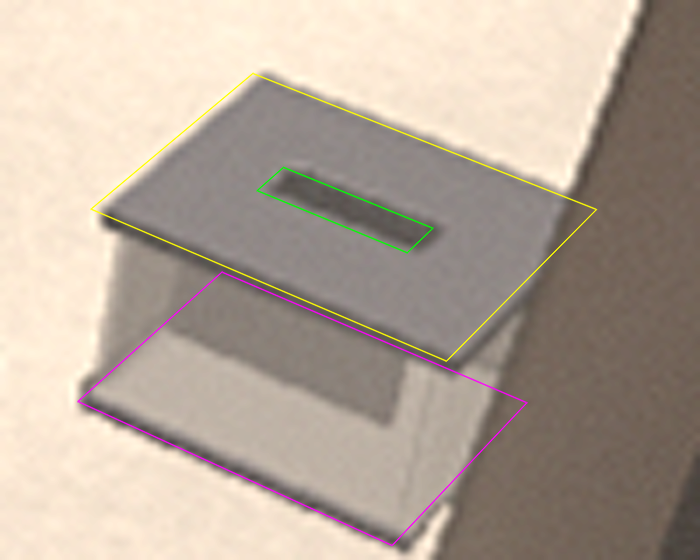

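View pics/ok_t.png

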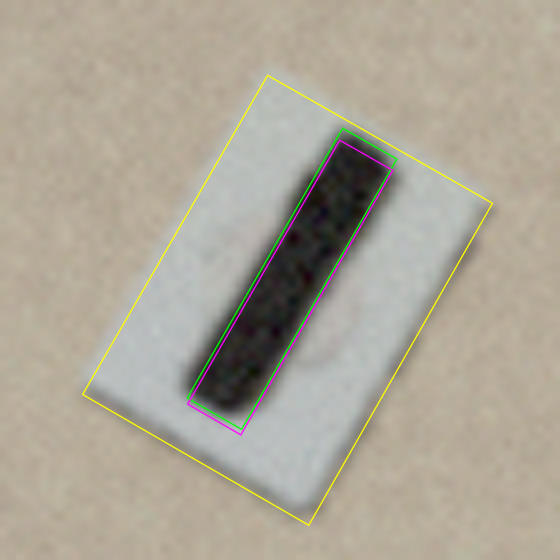

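View pics/ok_s.png

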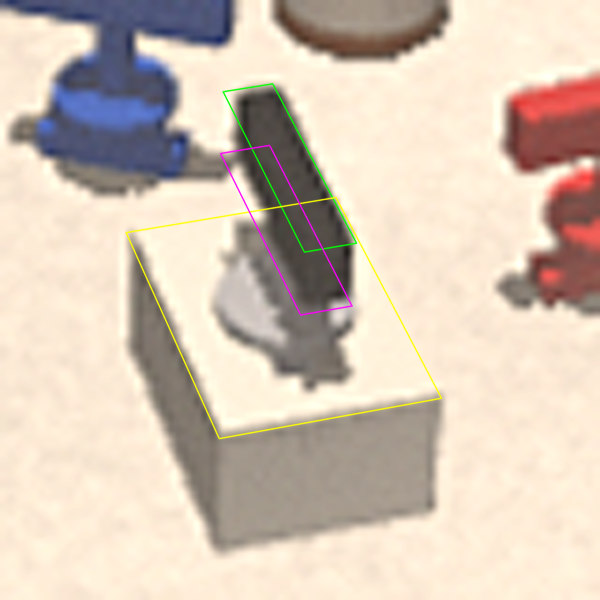

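```bash
cat > fit.py <<'E'
from ov import *
from scipy.optimize import least_squares
def cover(cam,polys,x0,y0,x1,y1,hull=True,S=8):
    w,h=(x1-x0),(y1-y0); m=np.zeros((h*S,w*S),np.uint8)
    pts=[(proj(cam,P)-[x0,y0]+0.5)*S-0.5 for P in polys]
    q=cv2.convexHull(np.concatenate(pts).astype(np.float32)) if hull else pts[0]
    cv2.fillPoly(m,[np.round(q*16).astype(np.int32)],255,cv2.LINE_AA,4)
    return cv2.GaussianBlur(cv2.resize(m,(w,h),interpolation=cv2.INTER_AREA).astype(float)/255,(0,0),0.6)
def fit(im,f,p0,box,valid=None):
    x0,y0,x1,y1=box; g=im[y0:y1,x0:x1].astype(float).sum(2)
    def res(p):
        c=f(p); A=np.c_[c.ravel(),1-c.ravel()]; k=np.linalg.lstsq(A,g.ravel(),rcond=None)[0]
        return ((A@k-g.ravel())/20)
    best=least_squares(res,p0,diff_step=1e-3,x_scale=[1,1,.5]); 
    from scipy.optimize import minimize
    b=minimize(lambda p:(res(p)**2).sum(),best.x,method='Nelder-Mead',options=dict(initial_simplex=np.array([p0,np.add(p0,[3,0,0]),np.add(p0,[0,3,0]),np.add(p0,[0,0,3])])))
    return b.x.round(2),round(b.fun/g.size,3)
E
python3 - <<'E'
from fit import *
t=np.load('top.npy')
B=(314,229,348,271)
# key in tight region: mask uses bar prism hull
def fk(p): return cover('top',[rc(p[0],p[1],p[2],80,16,108),rc(p[0],p[1],p[2],80,16,84)],*B)
print('key',fit(t,fk,[570,-26,-30],B))
B2=(470,270,500,320)
def fs(p):
    # visible through: intersection of top slot and bottom slot outlines
    return np.minimum(cover('top',[rc(p[0],p[1],p[2],60,20,88)],*B2),cover('top',[rc(p[0],p[1],p[2],60,20,80)],*B2))
print('slot',fit(t,fs,[476.6,-343,4.8],B2))
B3=(458,250,530,340)
def fp(p):
    return cover('top',[rc(p[0],p[1],p[2],140,120,88)],*B3)
# plate: fill slot/transparent regions excluded by replacing
tt=t.copy(); tt[274:318,472:500]=np.array([68,67,66])
print('plate',fit(tt,fp,[476.6,-343,4.8],B3))
B4=(290,215,370,290)
tt=t.copy().astype(float); m=(np.array(t).astype(int).sum(2)<150); 
def fh(p): return cover('top',[rc(p[0],p[1],p[2],100,70,50)],*B4)
k=cv2.dilate(m.astype(np.uint8),np.ones((5,5)))>0
tt[k]=[106,110,112]
print('holder',fit(tt,fh,[569,-26,-30],B4))
E
```

```text
key (array([570.69, -26.32, -31.85]), np.float64(2.181))
slot (array([ 476.5 , -342.53,    5.09]), np.float64(0.284))
plate (array([ 476.37, -342.27,    3.93]), np.float64(0.248))
holder (array([575.34, -25.08, -30.7 ]), np.float64(0.323))
```

>>> drive_tool(
  commands=[
    {"dx": -1.1,"dy": 0.5,"dz": -6,"yaw": 0},
    {"dx": 0,"dy": 0,"dz": -6,"yaw": 0},
    {"dx": 0,"dy": 0,"dz": -4,"yaw": 0},
    {"dx": 0,"dy": 0,"dz": 0,"yaw": 0},
  ],
)

```text
t: 8.18
eef_pos: [475.1, -342.2, 145.4]
tcp_rot: [-3.14, 0.001, 0.084]
ft_force: [0.1, -0.5, -2.4]
opening: 0.169
```

>>> drive_tool(
  commands=[
    {"dx": 0,"dy": 0,"dz": -2,"yaw": 0},
    {"dx": 0,"dy": 0,"dz": -2,"yaw": 0},
    {"dx": 0,"dy": 0,"dz": -1,"yaw": 0},
    {"dx": 0,"dy": 0,"dz": -1,"yaw": 0},
  ],
)

```text
t: 8.52
eef_pos: [475.6, -342.6, 140.6]
tcp_rot: [3.141, 0.0, 0.084]
ft_force: [-1.0, 0.2, -2.2]
opening: 0.167
```

>>> drive_tool(
  commands=[
    {"dx": 0,"dy": 0,"dz": -1.5,"yaw": 0},
    {"dx": 0,"dy": 0,"dz": -1.5,"yaw": 0},
    {"dx": 0,"dy": 0,"dz": -1,"yaw": 0},
    {"dx": 0,"dy": 0,"dz": 0,"yaw": 0},
  ],
)

```text
t: 8.85
eef_pos: [475.5, -342.6, 136.5]
tcp_rot: [-3.142, 0.0, 0.084]
ft_force: [0.4, -0.4, -2.4]
opening: 0.169
```

>>> drive_tool(
  commands=[
    {"dx": 0,"dy": 0,"dz": -1,"yaw": 0},
    {"dx": 0,"dy": 0,"dz": -1,"yaw": 0},
    {"dx": 0,"dy": 0,"dz": -1,"yaw": 0},
    {"dx": 0,"dy": 0,"dz": 0,"yaw": 0},
  ],
)

```text
t: 9.18
eef_pos: [475.5, -342.5, 133.5]
tcp_rot: [-3.142, 0.0, 0.084]
ft_force: [0.9, -0.1, -3.0]
opening: 0.164
```

No contact 8 mm below the plate's top, so the foot is in the slot. Continue.

>>> drive_tool(
  commands=[
    {"dx": 0,"dy": 0,"dz": -2,"yaw": 0},
    {"dx": 0,"dy": 0,"dz": -2,"yaw": 0},
    {"dx": 0,"dy": 0,"dz": -2,"yaw": 0},
    {"dx": 0,"dy": 0,"dz": -2,"yaw": 0},
    {"dx": 0,"dy": 0,"dz": 0,"yaw": 0},
  ],
)

```text
t: 9.6
eef_pos: [475.4, -342.5, 125.2]
tcp_rot: [-3.141, 0.0, 0.084]
ft_force: [0.5, 0.5, -3.4]
opening: 0.168
```

>>> drive_tool(
  commands=[
    {"dx": 0,"dy": 0,"dz": -2,"yaw": 0},
    {"dx": 0,"dy": 0,"dz": -2,"yaw": 0},
    {"dx": 0,"dy": 0,"dz": -2,"yaw": 0},
    {"dx": 0,"dy": 0,"dz": -2,"yaw": 0},
    {"dx": 0,"dy": 0,"dz": 0,"yaw": 0},
  ],
)

```text
t: 10.02
eef_pos: [475.4, -342.5, 117.2]
tcp_rot: [-3.141, 0.0, 0.084]
ft_force: [0.4, -0.4, -2.9]
opening: 0.168
```

>>> drive_tool(
  commands=[
    {"dx": 0,"dy": 0,"dz": -0.7,"yaw": 0},
    {"dx": 0,"dy": 0,"dz": -0.7,"yaw": 0},
    {"dx": 0,"dy": 0,"dz": 0,"yaw": 0},
  ],
)

```text
t: 10.27
eef_pos: [475.5, -342.6, 116.2]
tcp_rot: [3.142, 0.0, 0.084]
ft_force: [-0.2, -0.4, -2.5]
opening: 0.165
```

>>> drive_tool(
  commands=[
    {"dx": 0,"dy": 0,"dz": -0.5,"yaw": 0},
    {"dx": 0,"dy": 0,"dz": 0,"yaw": 0},
  ],
)

```text
t: 10.43
eef_pos: [475.5, -342.6, 115.8]
tcp_rot: [3.142, -0.0, 0.084]
ft_force: [-0.2, 0.3, -3.2]
opening: 0.163
```

>>> drive_tool(
  commands=[
    {"dx": 0,"dy": 0,"dz": -0.5,"yaw": 0},
    {"dx": 0,"dy": 0,"dz": 0,"yaw": 0},
  ],
)

```text
t: 10.6
eef_pos: [475.6, -342.6, 115.6]
tcp_rot: [3.141, -0.0, 0.084]
ft_force: [-1.0, 0.1, 2.3]
opening: 0.163
```

Collar contact exactly where predicted (115.6). Raise 2 mm and turn +90°.

>>> drive_tool(
  commands=[
    {"dx": 0,"dy": 0,"dz": 2.1,"yaw": 0},
    {"dx": 0,"dy": 0,"dz": 0,"yaw": 0},
    {"dx": 0,"dy": 0,"dz": 0,"yaw": 5},
    {"dx": 0,"dy": 0,"dz": 0,"yaw": 5},
    {"dx": 0,"dy": 0,"dz": 0,"yaw": 5},
  ],
)

```text
t: 11.02
eef_pos: [475.5, -342.6, 117.3]
tcp_rot: [3.142, 0.0, 0.35]
ft_force: [-0.4, 0.3, -2.2]
opening: 0.167
```

>>> drive_tool(
  commands=[
    {"dx": 0.2,"dy": -0.2,"dz": 0,"yaw": 5},
    {"dx": 0,"dy": 0,"dz": 0,"yaw": 5},
    {"dx": 0.2,"dy": -0.2,"dz": 0,"yaw": 5},
    {"dx": 0,"dy": 0,"dz": 0,"yaw": 5},
    {"dx": 0.2,"dy": -0.2,"dz": 0,"yaw": 5},
  ],
)

```text
t: 11.43
eef_pos: [476.1, -343.2, 117.2]
tcp_rot: [3.142, 0.0, 0.786]
ft_force: [0.7, 0.2, -1.9]
opening: 0.171
```

>>> drive_tool(
  commands=[
    {"dx": 0,"dy": 0,"dz": 0,"yaw": 5},
    {"dx": 0.2,"dy": -0.2,"dz": 0,"yaw": 5},
    {"dx": 0,"dy": 0,"dz": 0,"yaw": 5},
    {"dx": 0.2,"dy": -0.2,"dz": 0,"yaw": 5},
    {"dx": 0,"dy": 0,"dz": 0,"yaw": 5},
  ],
)

```text
t: 11.85
eef_pos: [476.6, -343.6, 117.3]
tcp_rot: [3.142, 0.0, 1.223]
ft_force: [-0.4, -0.3, -2.9]
opening: 0.169
```

>>> drive_tool(
  commands=[
    {"dx": 0.2,"dy": -0.2,"dz": 0,"yaw": 5},
    {"dx": 0,"dy": 0,"dz": 0,"yaw": 5},
    {"dx": 0,"dy": 0,"dz": 0,"yaw": 5},
    {"dx": 0,"dy": 0,"dz": 0,"yaw": 5},
    {"dx": 0,"dy": 0,"dz": 0,"yaw": 5},
  ],
)

```text
t: 12.27
eef_pos: [476.7, -343.8, 117.2]
tcp_rot: [3.142, -0.0, 1.659]
ft_force: [-0.1, 0.1, -3.0]
opening: 0.168
```

>>> drive_tool(
  commands=[
    {"dx": 0,"dy": 0,"dz": 0,"yaw": 0},
    {"dx": 0,"dy": 0,"dz": 0,"yaw": 0},
  ],
)

```text
t: 12.43
eef_pos: [476.7, -343.8, 117.3]
tcp_rot: [3.142, -0.0, 1.652]
ft_force: [-0.1, 0.4, -2.3]
opening: 0.169
```

>>> drive_tool(
  commands=[
    {"dx": 0,"dy": 0,"dz": 1,"yaw": 0},
    {"dx": 0,"dy": 0,"dz": 1,"yaw": 0},
    {"dx": 0,"dy": 0,"dz": 1,"yaw": 0},
    {"dx": 0,"dy": 0,"dz": 1,"yaw": 0},
    {"dx": 0,"dy": 0,"dz": 1,"yaw": 0},
  ],
)

```text
t: 12.85
eef_pos: [476.6, -343.7, 122.2]
tcp_rot: [-3.141, -0.0, 1.654]
ft_force: [0.7, -0.1, -6.2]
opening: 0.163
```

>>> drive_tool(
  commands=[
    {"dx": 0,"dy": 0,"dz": 2,"yaw": 0},
    {"dx": 0,"dy": 0,"dz": 2,"yaw": 0},
    {"dx": 0,"dy": 0,"dz": 2,"yaw": 0},
    {"dx": 0,"dy": 0,"dz": 2,"yaw": 0},
    {"dx": 0,"dy": 0,"dz": 0,"yaw": 0},
  ],
)

```text
t: 13.27
eef_pos: [476.9, -343.9, 130.8]
tcp_rot: [3.141, 0.0, 1.655]
ft_force: [0.0, 0.8, -4.7]
opening: 0.169
```

```bash
python3 - <<'E'
from h import *
ims=env.read_camera('side'); im=env.read_camera('top')
a=cv2.resize(ims[110:270,380:580],None,fx=3.7,fy=3.7,interpolation=cv2.INTER_CUBIC); cv2.imwrite('pics/s4.png',a[:,:,::-1])
s=env.state();print(s['eef_pos'],s['ft_force'],s['moment'])
E
```

```text
[ 476.72130398 -343.80627657  130.44543161] [-0.64567117 -0.33812257 -5.54718466] [ 0.06503915 -0.10531703  0.02247916]
```

View pics/s4.png

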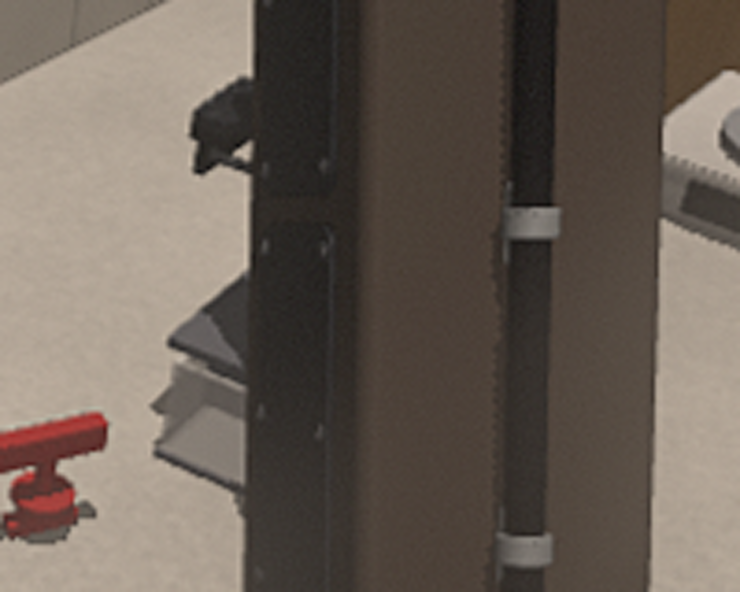

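The cover (corner at crop (170,340)) has risen off the cell, and the force is about 3 N higher, i.e. the cover's weight. Keep lifting.

>>> drive_tool(
  commands=[
    {"dx": 0,"dy": 0,"dz": 4,"yaw": 0},
    {"dx": 0,"dy": 0,"dz": 6,"yaw": 0},
    {"dx": 0,"dy": 0,"dz": 6,"yaw": 0},
    {"dx": 0,"dy": 0,"dz": 6,"yaw": 0},
    {"dx": 0,"dy": 0,"dz": 6,"yaw": 0},
  ],
)

```text
t: 13.78
eef_pos: [476.8, -343.8, 159.2]
tcp_rot: [3.141, 0.0, 1.655]
ft_force: [-0.9, -0.3, -6.0]
opening: 0.165
```

>>> drive_tool(
  commands=[
    {"dx": 0,"dy": 0,"dz": 6,"yaw": 0},
    {"dx": 0,"dy": 0,"dz": 8,"yaw": 0},
    {"dx": 0,"dy": 0,"dz": 8,"yaw": 0},
    {"dx": 0,"dy": 0,"dz": 8,"yaw": 0},
    {"dx": 0,"dy": 0,"dz": 8,"yaw": 0},
  ],
)

```text
t: 14.2
eef_pos: [476.7, -343.8, 197.3]
tcp_rot: [3.141, 0.0, 1.655]
ft_force: [-0.8, 0.7, -5.5]
opening: 0.164
```

>>> drive_tool(
  commands=[
    {"dx": 0,"dy": 0,"dz": 8,"yaw": 0},
    {"dx": 0,"dy": 0,"dz": 5,"yaw": 0},
    {"dx": 0,"dy": 0,"dz": 0,"yaw": 0},
  ],
)

```text
t: 14.45
eef_pos: [477.0, -344.1, 210.7]
tcp_rot: [3.14, 0.001, 1.655]
ft_force: [-0.2, -0.3, -6.6]
opening: 0.167
```

```bash
python3 - <<'E'
from h import *
ims=env.read_camera('side'); im=env.read_camera('top')
a=cv2.resize(ims[70:270,380:580],None,fx=3,fy=3,interpolation=cv2.INTER_CUBIC); cv2.imwrite('pics/s5.png',a[:,:,::-1])
s=env.state();print(s['eef_pos'],s['ft_force'],s['moment'])
E
```

```text
[ 476.65325461 -343.72854982  209.35587067] [ 0.14212809 -0.14633545 -6.04802032] [-0.02764393 -0.06302796 -0.0379003 ]
```

View pics/s5.png

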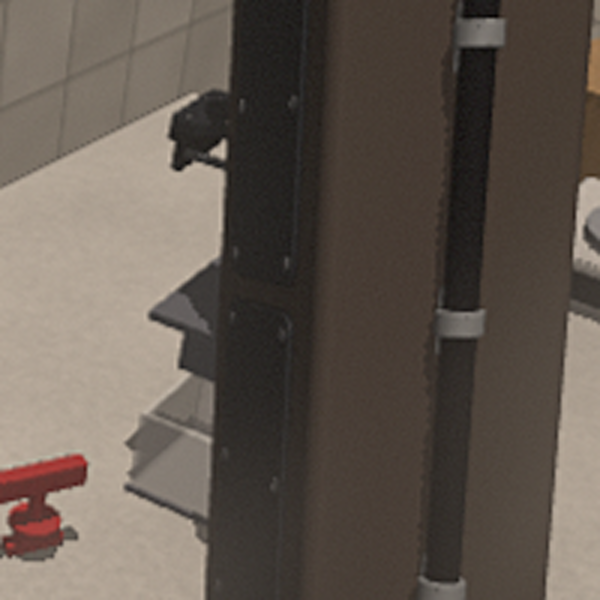

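Cover hangs level, fins clear above the rim (crop (195,360)). Travel to the tray.

>>> drive_tool(
  commands=[
    {"dx": 0,"dy": 5,"dz": 0,"yaw": 0},
    {"dx": 0,"dy": 10,"dz": 0,"yaw": 0},
    {"dx": 0,"dy": 15,"dz": 0,"yaw": 0},
    {"dx": 0,"dy": 20,"dz": 0,"yaw": 0},
    {"dx": 0,"dy": 20,"dz": 0,"yaw": 0},
  ],
)

```text
t: 14.97
eef_pos: [476.3, -271.8, 209.1]
tcp_rot: [-3.141, -0.001, 1.654]
ft_force: [0.1, 0.3, -5.2]
opening: 0.166
```

>>> drive_tool(
  commands=[
    {"dx": 0,"dy": 20,"dz": 0,"yaw": 0},
    {"dx": 0,"dy": 20,"dz": 0,"yaw": 0},
    {"dx": 0,"dy": 20,"dz": 0,"yaw": 0},
    {"dx": 0,"dy": 20,"dz": 0,"yaw": 0},
    {"dx": 0,"dy": 20,"dz": 0,"yaw": 0},
  ],
)

```text
t: 15.38
eef_pos: [476.2, -171.4, 209.3]
tcp_rot: [-3.141, -0.0, 1.655]
ft_force: [0.6, -0.3, -6.2]
opening: 0.168
```

>>> drive_tool(
  commands=[
    {"dx": 0,"dy": 20,"dz": 0,"yaw": 0},
    {"dx": 0,"dy": 20,"dz": 0,"yaw": 0},
    {"dx": 0,"dy": 20,"dz": 0,"yaw": 0},
    {"dx": 0,"dy": 20,"dz": 0,"yaw": 0},
    {"dx": 0,"dy": 20,"dz": 0,"yaw": 0},
  ],
)

```text
t: 15.8
eef_pos: [475.9, -71.6, 209.3]
tcp_rot: [-3.142, -0.0, 1.655]
ft_force: [1.1, 0.2, -5.7]
opening: 0.172
```

>>> drive_tool(
  commands=[
    {"dx": 0,"dy": 20,"dz": 0,"yaw": 0},
    {"dx": 0,"dy": 20,"dz": 0,"yaw": 0},
    {"dx": 0,"dy": 20,"dz": 0,"yaw": 0},
    {"dx": 0,"dy": 20,"dz": 0,"yaw": 0},
    {"dx": 0,"dy": 20,"dz": 0,"yaw": 0},
  ],
)

```text
t: 16.22
eef_pos: [475.6, 28.2, 209.3]
tcp_rot: [-3.141, -0.0, 1.655]
ft_force: [-0.6, 0.0, -6.1]
opening: 0.167
```

>>> drive_tool(
  commands=[
    {"dx": 1,"dy": 20,"dz": 0,"yaw": 0},
    {"dx": 1,"dy": 20,"dz": 0,"yaw": 0},
    {"dx": 1,"dy": 20,"dz": 0,"yaw": 0},
    {"dx": 1,"dy": 20,"dz": 0,"yaw": 0},
    {"dx": 1,"dy": 20,"dz": 0,"yaw": 0},
  ],
)

```text
t: 16.63
eef_pos: [480.5, 128.1, 209.3]
tcp_rot: [-3.141, -0.0, 1.655]
ft_force: [-0.3, -0.1, -6.1]
opening: 0.168
```

>>> drive_tool(
  commands=[
    {"dx": 1,"dy": 20,"dz": 0,"yaw": 0},
    {"dx": 1,"dy": 20,"dz": 0,"yaw": 0},
    {"dx": 1,"dy": 20,"dz": 0,"yaw": 0},
    {"dx": 1,"dy": 20,"dz": 0,"yaw": 0},
    {"dx": 1,"dy": 20,"dz": 0,"yaw": 0},
  ],
)

```text
t: 17.05
eef_pos: [485.3, 228.0, 209.3]
tcp_rot: [-3.141, -0.0, 1.655]
ft_force: [0.1, 0.2, -6.2]
opening: 0.164
```

>>> drive_tool(
  commands=[
    {"dx": 1,"dy": 20,"dz": 0,"yaw": 0},
    {"dx": 1,"dy": 20,"dz": 0,"yaw": 0},
    {"dx": 0,"dy": 20,"dz": 0,"yaw": 0},
    {"dx": 0,"dy": 20,"dz": 0,"yaw": 0},
    {"dx": 0,"dy": 15,"dz": 0,"yaw": 0},
  ],
)

```text
t: 17.47
eef_pos: [487.3, 323.2, 209.2]
tcp_rot: [-3.141, -0.0, 1.656]
ft_force: [0.0, -0.6, -6.0]
opening: 0.167
```

>>> drive_tool(
  commands=[
    {"dx": 0,"dy": 10,"dz": 0,"yaw": 0},
    {"dx": 0,"dy": 5,"dz": 0,"yaw": 0},
    {"dx": 0,"dy": 3,"dz": 0,"yaw": 0},
    {"dx": 0,"dy": 0,"dz": 0,"yaw": 0},
    {"dx": 0,"dy": 0,"dz": 0,"yaw": 0},
  ],
)

```text
t: 17.88
eef_pos: [488.7, 338.6, 209.3]
tcp_rot: [-3.141, 0.0, 1.654]
ft_force: [-0.5, -0.3, -6.1]
opening: 0.167
```

```bash
python3 - <<'E'
from h import *
ims=env.read_camera('side'); im=env.read_camera('top')
cv2.imwrite('pics/s6.png',ims[:,:,::-1]);cv2.imwrite('pics/t6.png',im[:,:,::-1])
s=env.state();print(s['t'],s['eef_pos'],s['ft_force'],s['tcp_rot'],s['joints'])
E
```

```text
17.9833 [488.82895441 338.51698278 209.38820385] [-0.74460438 -0.23859422 -5.15345931] [-3.14159151e+00  1.78218674e-04  1.65385850e+00] [ 4.94694403e-01  4.52891029e-01  1.64228889e+00 -1.88148015e-04
  1.04648509e+00  4.11726428e-01]
```

View pics/s6.png

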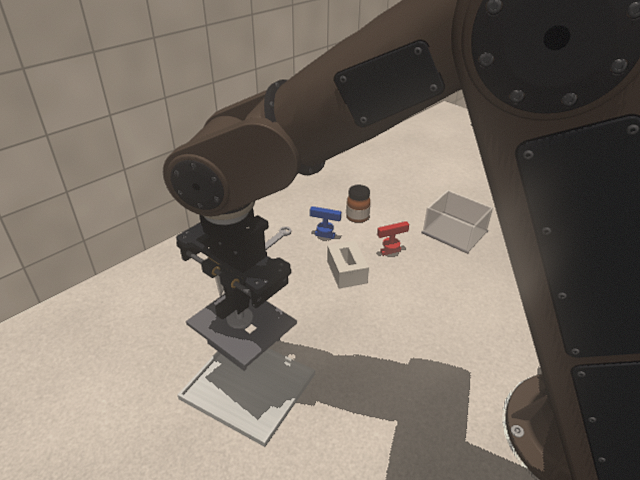

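View pics/t6.png

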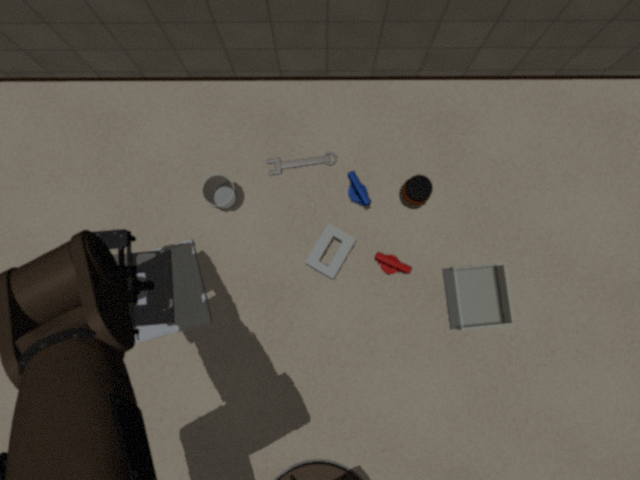

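Cover hangs above the tray (side (242,325)); the cell and block are empty, the bystanders unmoved. Lower.

>>> drive_tool(
  commands=[
    {"dx": 0,"dy": 0.5,"dz": -5,"yaw": 0},
    {"dx": 0,"dy": 0.5,"dz": -9,"yaw": 0},
    {"dx": 0,"dy": 0,"dz": -12,"yaw": 0},
    {"dx": 0,"dy": 0,"dz": -12,"yaw": 0},
    {"dx": 0,"dy": 0,"dz": -12,"yaw": 0},
  ],
)

```text
t: 18.4
eef_pos: [488.6, 339.9, 158.0]
tcp_rot: [-3.141, 0.0, 1.654]
ft_force: [0.4, -1.3, -5.6]
opening: 0.165
```

>>> drive_tool(
  commands=[
    {"dx": 0,"dy": 0,"dz": -12,"yaw": 0},
    {"dx": 0,"dy": 0,"dz": -12,"yaw": 0},
    {"dx": 0,"dy": 0,"dz": -12,"yaw": 0},
    {"dx": 0,"dy": 0,"dz": -10,"yaw": 0},
    {"dx": 0,"dy": 0,"dz": -6,"yaw": 0},
  ],
)

```text
t: 18.82
eef_pos: [488.3, 339.8, 105.6]
tcp_rot: [-3.14, 0.001, 1.654]
ft_force: [-0.2, -0.0, -4.9]
opening: 0.167
```

>>> drive_tool(
  commands=[
    {"dx": 0,"dy": 0,"dz": -4,"yaw": 0},
    {"dx": 0,"dy": 0,"dz": -3,"yaw": 0},
    {"dx": 0,"dy": 0,"dz": -2,"yaw": 0},
    {"dx": 0,"dy": 0,"dz": 0,"yaw": 0},
  ],
)

```text
t: 19.15
eef_pos: [488.8, 340.2, 98.3]
tcp_rot: [3.141, -0.0, 1.655]
ft_force: [0.4, -0.0, -5.1]
opening: 0.171
```

```bash
python3 - <<'E'
from h import *
ims=env.read_camera('side')
a=cv2.resize(ims[270:450,140:340],None,fx=3.3,fy=3.3,interpolation=cv2.INTER_CUBIC); cv2.imwrite('pics/s7.png',a[:,:,::-1])
s=env.state();print(s['eef_pos'],s['ft_force'])
E
```

```text
[488.85021299 340.26315298  98.56421166] [ 0.7366046  -0.36479814 -4.8772626 ]
```

View pics/s7.png

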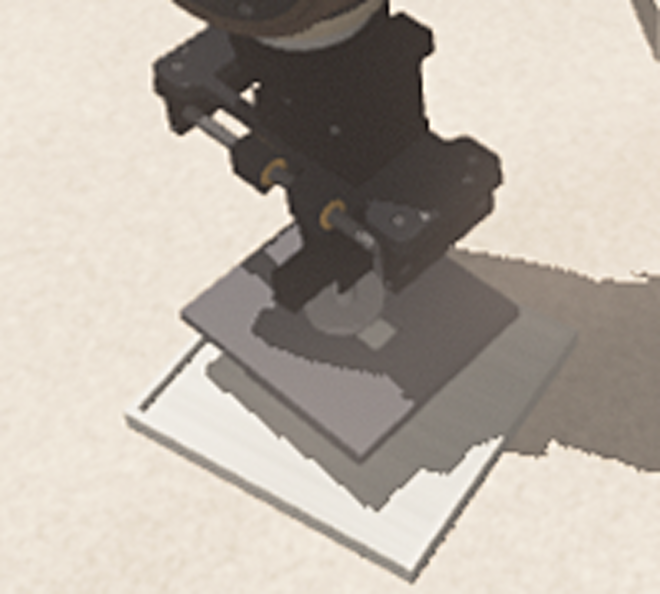

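>>> drive_tool(
  commands=[
    {"dx": 0,"dy": 0,"dz": -2,"yaw": 0},
    {"dx": 0,"dy": 0,"dz": -2,"yaw": 0},
    {"dx": 0,"dy": 0,"dz": -2,"yaw": 0},
    {"dx": 0,"dy": 0,"dz": 0,"yaw": 0},
  ],
)

```text
t: 19.53
eef_pos: [488.6, 340.1, 92.0]
tcp_rot: [-3.141, 0.0, 1.655]
ft_force: [-0.6, 0.1, -6.4]
opening: 0.167
```

>>> drive_tool(
  commands=[
    {"dx": 0,"dy": 0,"dz": -1,"yaw": 0},
    {"dx": 0,"dy": 0,"dz": -1,"yaw": 0},
    {"dx": 0,"dy": 0,"dz": -1,"yaw": 0},
    {"dx": 0,"dy": 0,"dz": -1,"yaw": 0},
    {"dx": 0,"dy": 0,"dz": 0,"yaw": 0},
  ],
)

```text
t: 19.95
eef_pos: [488.9, 340.3, 88.5]
tcp_rot: [3.141, -0.0, 1.655]
ft_force: [-0.2, 0.0, -1.6]
opening: 0.17
```

>>> drive_tool(
  commands=[
    {"dx": 0,"dy": 0,"dz": -1,"yaw": 0},
    {"dx": 0,"dy": 0,"dz": -1,"yaw": 0},
    {"dx": 0,"dy": 0,"dz": 0,"yaw": 0},
  ],
)

```text
t: 20.2
eef_pos: [488.7, 340.2, 86.3]
tcp_rot: [3.142, 0.0, 1.655]
ft_force: [0.7, -0.5, -2.1]
opening: 0.167
```

Cover stands on the floor (its weight is off, at 89.6 as predicted). Now seat the collar.

>>> drive_tool(
  commands=[
    {"dx": 0,"dy": 0,"dz": -0.4,"yaw": 0},
    {"dx": 0,"dy": 0,"dz": 0,"yaw": 0},
  ],
)

```text
t: 20.37
eef_pos: [488.7, 340.2, 85.9]
tcp_rot: [3.141, 0.0, 1.655]
ft_force: [0.5, -0.5, -1.8]
opening: 0.164
```

>>> drive_tool(
  commands=[
    {"dx": 0,"dy": 0,"dz": -0.4,"yaw": 0},
    {"dx": 0,"dy": 0,"dz": 0,"yaw": 0},
  ],
)

```text
t: 20.53
eef_pos: [488.8, 340.3, 85.7]
tcp_rot: [3.141, -0.0, 1.655]
ft_force: [0.1, -0.1, -1.2]
opening: 0.168
```

>>> drive_tool(
  commands=[
    {"dx": 0,"dy": 0,"dz": -0.3,"yaw": 0},
    {"dx": 0,"dy": 0,"dz": 0,"yaw": 0},
  ],
)

```text
t: 20.7
eef_pos: [488.8, 340.2, 85.6]
tcp_rot: [3.141, -0.0, 1.655]
ft_force: [-1.5, -0.8, 2.5]
opening: 0.168
```

```bash
python3 - <<'E'
from h import *
ims=env.read_camera('side')
a=cv2.resize(ims[270:450,140:340],None,fx=3.3,fy=3.3,interpolation=cv2.INTER_CUBIC); cv2.imwrite('pics/s8.png',a[:,:,::-1])
s=env.state();print(s['eef_pos'],s['ft_force'])
E
```

```text
[488.77575445 340.27206196  85.63387342] [-1.78469504  0.23137105  4.91340215]
```

View pics/s8.png

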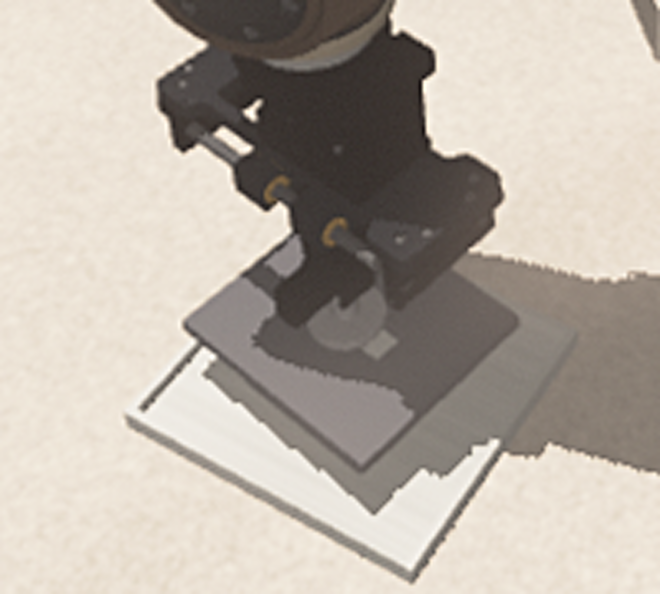

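The cover stands flat in the tray with the collar seated. Release.

>>> drive_tool(
  commands=[
    {"dx": 0,"dy": 0,"dz": 0.3,"yaw": 0},
    {"dx": 0,"dy": 0,"dz": 0,"yaw": 0},
  ],
)

```text
t: 20.92
eef_pos: [488.8, 340.2, 85.6]
tcp_rot: [3.141, -0.0, 1.655]
ft_force: [-0.6, -0.5, 1.0]
opening: 0.169
```

>>> drive_tool(
  commands=[
    {"dx": 0,"dy": 0,"dz": 0,"yaw": 0},
    {"dx": 0,"dy": 0,"dz": 0,"yaw": 0},
    {"dx": 0,"dy": 0,"dz": 0,"yaw": 0},
    {"dx": 0,"dy": 0,"dz": 0,"yaw": 0},
    {"dx": 0,"dy": 0,"dz": 0,"yaw": 0},
  ],
  grip=0.7,
)

```text
t: 21.33
eef_pos: [488.7, 340.2, 85.5]
tcp_rot: [3.142, 0.0, 1.655]
ft_force: [-0.2, 0.3, 0.1]
opening: 0.459
```

>>> drive_tool(
  commands=[
    {"dx": 0,"dy": 0,"dz": 0,"yaw": 0},
    {"dx": 0,"dy": 0,"dz": 0,"yaw": 0},
    {"dx": 0,"dy": 0,"dz": 0,"yaw": 0},
    {"dx": 0,"dy": 0,"dz": 0,"yaw": 0},
    {"dx": 0,"dy": 0,"dz": 0,"yaw": 0},
  ],
)

```text
t: 21.75
eef_pos: [488.7, 340.2, 85.6]
tcp_rot: [3.141, 0.0, 1.655]
ft_force: [0.5, 0.0, 0.2]
opening: 0.7
```

>>> drive_tool(
  commands=[
    {"dx": 0,"dy": 0,"dz": 5,"yaw": 0},
    {"dx": 0,"dy": 0,"dz": 10,"yaw": 0},
    {"dx": 0,"dy": 0,"dz": 15,"yaw": 0},
    {"dx": 0,"dy": 0,"dz": 20,"yaw": 0},
    {"dx": 0,"dy": 0,"dz": 20,"yaw": 0},
  ],
)

```text
t: 22.17
eef_pos: [488.6, 340.2, 157.1]
tcp_rot: [3.142, 0.0, 1.655]
ft_force: [0.8, 0.3, -0.2]
opening: 0.696
```

>>> drive_tool(
  commands=[
    {"dx": 0,"dy": 0,"dz": 25,"yaw": 0},
    {"dx": 0,"dy": -20,"dz": 25,"yaw": 0},
    {"dx": 0,"dy": -30,"dz": 20,"yaw": 0},
    {"dx": 0,"dy": -35,"dz": 0,"yaw": 0},
    {"dx": 0,"dy": -35,"dz": 0,"yaw": 0},
  ],
)

```text
t: 22.58
eef_pos: [488.7, 219.4, 227.8]
tcp_rot: [3.138, -0.001, 1.656]
ft_force: [0.3, 0.6, -0.8]
opening: 0.704
```

>>> drive_tool(
  commands=[
    {"dx": 0,"dy": -35,"dz": 0,"yaw": 0},
    {"dx": 0,"dy": -35,"dz": 0,"yaw": 0},
    {"dx": 0,"dy": -30,"dz": 0,"yaw": 0},
    {"dx": 0,"dy": -20,"dz": 0,"yaw": 0},
    {"dx": 0,"dy": 0,"dz": 0,"yaw": 0},
  ],
)

```text
t: 23.0
eef_pos: [488.7, 97.3, 226.7]
tcp_rot: [3.14, 0.001, 1.652]
ft_force: [-0.1, 0.9, 0.2]
opening: 0.696
```

```bash
python3 - <<'E'
from ov import *
ims=env.read_camera('side'); im=env.read_camera('top')
cv2.imwrite('pics/s9.png',ims[:,:,::-1]);
s=env.state();print(s['t'],s['eef_pos'],s['ft_force'],s['opening'])
a=cv2.resize(im[220:360,90:240],None,fx=4,fy=4,interpolation=cv2.INTER_CUBIC); cv2.imwrite('pics/t9.png',a[:,:,::-1])
t0=np.load('top.npy')
d=np.abs(im.astype(int)-t0).sum(2)>60
for n,(x0,y0,x1,y1) in dict(beaker=(195,165,245,215),jar=(395,165,440,215),spanner=(260,145,345,182),blue=(340,165,375,212)).items(): print(n,d[y0:y1,x0:x1].sum())
E
```

```text
23.1 [488.89232023  99.75303363 226.44486395] [-0.37692166  0.80563998  0.96797722] 0.7029068412441234
beaker 32
jar 32
spanner 47
blue 16
```

View pics/s9.png

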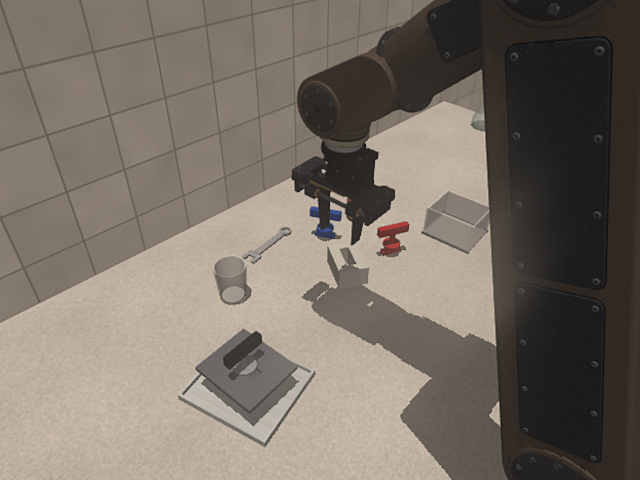

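View pics/t9.png

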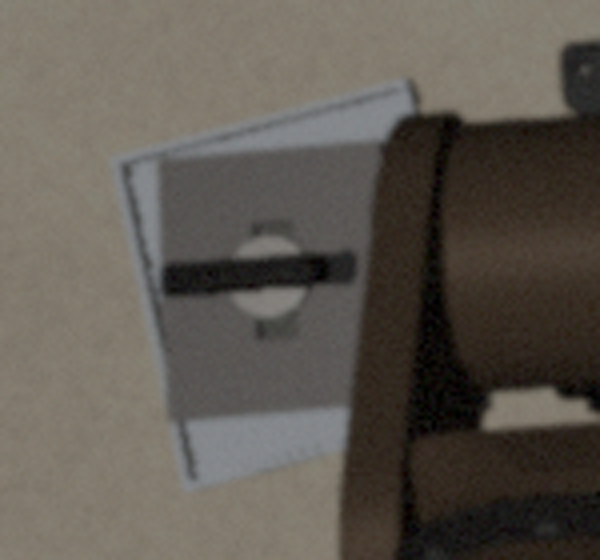

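The key stands turned across the slot, and the cover lies level inside the tray (side (245,370)). The bystanders differ from the first picture only by noise-level pixel counts. Handing in.

```bash
python3 - <<'E'
from cell import env
print(env.job_done())
E
```

```text
the job is handed in; nothing more can be done
None
```

The job is done and handed in at about 23 s of the 67 s allowed. I pulled the black T-key from the white block, lowered its foot through the cover's slot without touching the sides and turned it 90°. I then lifted the cover out by the key alone, stood it in the drain tray, opened the gripper and moved the arm clear.

**Last checks:**
- **Cover and key:** In the final pictures the cover lies level in the tray with the key bar still turned across the slot. Both contacts with the tray came at the predicted heights. The cover's weight came off near TCP 89.6, and the collar seated at 85.6.
- **Bystanders:** The beaker, jar and spanner match the first picture except for small pixel differences that I took as noise.
- **Forces:** The force readings I saw stayed under about 7 N.

**What disagreed or couldn't be checked:**
- **Slot entry:** The arm hid the slot from both cameras during the insertion, so I relied on earlier measurements and the force readings there.
- **Side camera:** It read about 2 mm off the top camera, so I used the top camera's positions.
- **Holder outline:** A fit of the block's outline came out about 5 mm off the key's position, so I disregarded it.

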